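Hold a mug-hook block on its ledge while it is screwed on

ROBOT

A 6-joint arm with a two-finger parallel gripper is mounted at the origin on the work surface. World frame = base frame: x ahead of the robot, y to its left, z up, the work surface at z = 0. Lengths are in m, angles in degrees, forces in N, time in s.
With the tool pointing down it reaches from about 0.275 to 0.825 m from the base axis. Payload 5.2 kg.
Tool frame: the origin (TCP) lies on the centre line of the jaws, within the pads' length; the fingertips stand 25 mm ahead of it and the grasp point (between the pads) lies 6 mm ahead of it; z points along the fingers, y is the line along which they close (so a half turn about z gives the same grasp; the last joint's range is limited). The gripper opens to 93 mm and grips with 3 to 60 N. Pads are 15 mm wide; open, the fingers measure 128 mm over their backs; the gripper's body (75 mm by 188 mm) begins 65 mm behind the grasp point.
Start: joints at [-75.848, 14.817, 87.949, -0, 77.235, -11.62], TCP at [0.239, -0.495, 0.244] pointing down, gripper open.
Joint ranges: [-179.93, 179.93], [-52.35, 119.4], [10.71, 147.94], [-69.91, 249.91], [12.55, 155.21], [-178.61, 178.61]. Speed limits (degrees/s): [147.25, 147.25, 180, 180, 180, 180].

INTERFACE

Orientations are given as a 3x3 rotation matrix whose columns are the frame's x, y, z axes.
In Python, from cell import * gives the robot as it stands.
- The arm moves only by the tool jog_arm, never from a script. Its argument "motion" is a list of rows, each an object with "xyz": the shift along the tool's x, y, z in mm, a list of three; "rot": the turn, a rotation vector about the tool's x, y, z in units of 10 degrees (1.0 is 10 degrees), a list of three. A call has exactly 5 rows; each row is the pose to reach, as a shift and turn from the pose commanded when the call began, along the tool's axes at that moment; what a row does not reach only later rows make up. A row lasts 1/8 s, in which the tool goes at most 62.5 mm and 10.7 degrees, less where a joint would pass 70% of its speed; a pose out of reach is approached as far as the arm can. A call with a gripper value outside its range is refused whole. "jaw" is the opening in per cent of the stroke, from 0 (shut) to 100 (fully open), set as the call begins (left out, the last holds). The fingers move at their own pace and stop on an object; "newtons" is the grip in N (left out, the last holds). Time passes only in rows, so rows that repeat a pose let the fingers close, or fill a call up. It gives the time, the measured TCP pose, the force, the opening and the grip force at its end, in the units of the state.
- observe(): the state, without advancing time (a new reading comes with each control period).
- snapshot(name): name is "scene" or "top" or "wrist"; returns (picture, depth): 480x640x3 uint8, red, green, blue; 480x640 float32, m along the optical axis (not along the pixel's ray), 0 where there is no reading.
- camera_model(name): a dict with "fx", "fy", "cx", "cy" (pixels), "eye" and "orientation" of the camera in the world; the wrist camera has in their place "T_tool_cam" (4x4, takes a point from camera to tool coordinates, whose origin is the TCP and whose axes are the flange's). Camera axes: x right, y up, looking along -z (the intrinsics and any distortion apply to the point x, -y, -z); pixel columns grow to the right and rows downward; lengths in m; the calibration is good to about 2 mm. A picture is of the moment at which its call begins: read the wrist's pose just before it. camera_model takes no time and is no camera call.
- sign_off(): hands the job in; it is judged then, once.
The state is a dict: "time": time; "qpos": joint angles; "joint_velocities": joint speeds; "effort": joint torques, N m; "position": TCP position; "tool_rot": TCP orientation; "force": force on the tool from outside, world axes, zero at the start; "wrist_torque": the same for the moment, N m; "finger_gap": finger opening in m; "grip_force": force on a finger pad.
Only numpy, scipy, OpenCV 4.12 (cv2) and the standard library are available. Lean on these libraries where they do the work, as an engineer would, in place of code of your own. Each camera call takes 0.05 s, during which the arm holds its last target. There are 200 camera calls.

TASK

Pick up the wooden mug-hook block, set it upright and centred on the narrow ledge of the half-built rack with its flat back to the sprung metal plate and its peg pointing away from the plate, and press it squarely against the plate with a steady push of about 10 N, never more than 25 N, as a third hand for a colleague who will drive the screws from behind. Finish while still holding it there, pushing: do not let go. Leave the tin, the jar and the mug where they stand.

Things in the scene. Friction and masses are not known exactly. Their poses are not given: they have to be found in the camera images.
- block_center (a point): Centre of the loose pale wooden mug-hook block, half-way up. It is 40 mm (its x) by 54 mm (y) by 64 mm high (z), about 0.12 kg, standing on the counter at the start. Its flat back is the +x face, 20 mm from the centre; a round 12 mm peg slants up and out of its front, the -x face. Best taken from above across its 54 mm width (y), clear of the peg.
- peg_tip (a point): Middle of the rounded end (6 mm radius) of the block's peg: 52 mm from the block's centre along -x and 18 mm above the centre.
- seat (a point): Point on the fixed rack: middle of the ledge's top, in the plane of the sprung plate's face at rest, 55 mm above the counter. x points level into the plate (the way to push), y runs along the plate, z is up. The ledge is 50 mm wide (y) and reaches from x = -36 to +6 mm. A block seated and just touching the plate has its centre at x = -20, y = 0, z = +32 mm from here.
- rack: The half-built rack, fixed; origin on the counter 55 mm below point seat, same axes. Plywood base board 15 mm thick, from x = -70 to +75 mm, 160 mm wide in y; on it the wooden ledge, the plate behind the ledge, and a plywood back board from x = +34 to +52 mm. Board and plate end 118 mm above the counter.
- plate (a joint): How far the aluminium plate (120 mm wide, from 3 to 63 mm above the ledge's top) has been pushed back along +x of the seat, in m: 0 at rest, 0.020 at its end stop. Springs push it back towards the ledge: the force is about 1.8 N at the first touch and grows by 0.9 N per mm (10 N at 0.009, 15 N at 0.0147).
- tin: Plain steel can, 64 mm in diameter, 85 mm high, standing on the counter; origin at the centre of its underside. Leave it.
- jar: Glass jar with a cork lid, 68 mm in diameter, 110 mm high; origin at the centre of its underside. Leave it.
- mug: White mug, 78 mm in diameter, 92 mm high, its handle to its +y; origin at the centre of its underside. Leave it.
- block: The same mug-hook block; origin at the centre of its underside, 32 mm below point block_center; same axes.
Mind the look-alikes: they are no part of the job. Of the things shaped like the rack, the plywood one is meant.

How it is judged:
By the outcome, as a careful person would: the job done as asked, in the order asked, and still so for the second after the job is handed in, while the arm keeps its last pose, push and grip.
It also fails if it takes over 48 s, if anything falls off the work surface, if the arm or the gripper's body presses on something with over 40 N, if the wrist force passes 120 N, or if a joint passes its speed limit or range.

## Working session

There is one attempt and no reset: what is moved stays moved. The work goes in short steps, Python scripts to look and compute and a tool call to move; the robot and the scene stay as the last step left them, time stands still between calls to the robot, and variables do not carry over. Pictures are saved under pics/ and viewed, at most 10 in all, crops included, and the job is handed in when it is done.

Besides the shell and the picture viewer there is one more tool, called after "Call:" in YAML: its name, and indented under it one key for each argument. jog_arm: Moves the arm, as the interface text tells. Its arguments: {"type":"object","properties":{"motion":{"type":"array"},"jaw":{"type":"number"},"newtons":{"type":"number"}},"required":["motion"]}

```bash
ls; mkdir -p pics
python3 - <<'E'
from cell import *
import cv2,numpy as np
s=observe();print({k:np.round(v,3).tolist() for k,v in s.items()})
ims=[]
for n in("scene","top"):
    p,d=snapshot(n);np.savez(""+n,p=p,d=d);cv2.imwrite(f"pics/{n}.png",p[:,:,::-1]);m=camera_model(n);print(n,m)
print(camera_model("wrist"))
E
```

```text
pics
{'time': 0.0, 'qpos': [-75.848, 14.86, 88.009, -0.001, 77.234, -11.621], 'joint_velocities': [-0.011, 0.021, 0.001, -0.096, -0.007, 0.019], 'effort': [-0.001, -43.731, -28.4, 0.072, 0.041, -0.0], 'position': [0.239, -0.495, 0.243], 'tool_rot': [[0.901, 0.435, -0.0], [0.435, -0.901, 0.002], [0.0, -0.002, -1.0]], 'force': [0.159, 0.38, -0.041], 'wrist_torque': [-0.002, -0.018, 0.018], 'grip_force': 0.0, 'finger_gap': 0.093}
scene {'fx': 443.8432926103928, 'fy': 443.8432926103928, 'cx': 323.5827182108128, 'cy': 235.38652058624456, 'eye': array([1.17134412, 0.11633737, 0.98356331]), 'orientation': array([[-0.11237946, -0.80519969,  0.58225795],
       [ 0.99355696, -0.09971022,  0.05387433],
       [ 0.01467748,  0.58456081,  0.81121713]])}
top {'fx': 589.207916528484, 'fy': 589.207916528484, 'cx': 310.78320365441596, 'cy': 243.98747792420906, 'eye': array([0.22074906, 0.04622339, 1.60999277]), 'orientation': array([[ 0.01182409,  0.98216085, -0.18767061],
       [-0.99990472,  0.01295082,  0.00477875],
       [ 0.00712399,  0.18759622,  0.9822204 ]])}
{'fx': 381.95513958754555, 'fy': 381.95513958754555, 'cx': 322.4827586842562, 'cy': 241.0931567794282, 'T_tool_cam': array([[ 5.57397907e-04,  9.55335430e-01,  2.95523104e-01,
         8.30822685e-02],
       [ 9.99999650e-01, -7.17124370e-04,  4.32103636e-04,
         1.30117999e-03],
       [ 6.24730732e-04,  2.95522759e-01, -9.55335495e-01,
        -1.40838582e-01],
       [ 0.00000000e+00,  0.00000000e+00,  0.00000000e+00,
         1.00000000e+00]])}
```

View pics/scene.png

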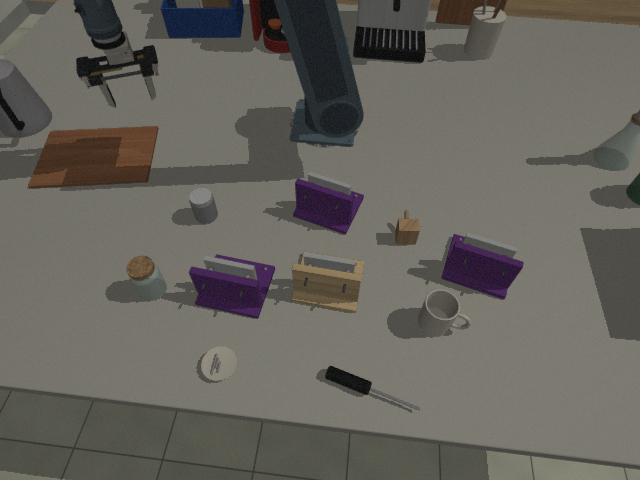

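View pics/top.png

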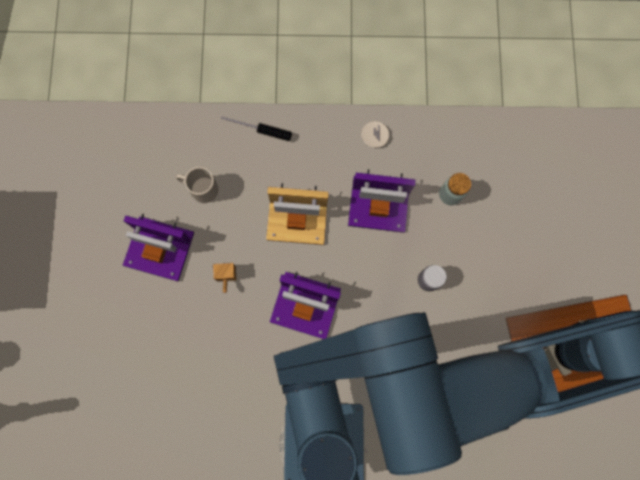

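The scene shows one loose block with its peg at scene (407,230), top (224,272). There are four rack-like things in the top view: plywood (297,215), and purple (380,203), (157,247) and (306,305). I choose the plywood one. Next is a close crop plus measurement.

```bash
cat > h.py <<'E'
import numpy as np,cv2
def cloud(d,m,R=None,e=None):
    v,u=np.mgrid[:d.shape[0],:d.shape[1]]
    c=np.stack([(u-m["cx"])/m["fx"]*d,-(v-m["cy"])/m["fy"]*d,-d],-1)
    if R is None: R,e=m["orientation"],m["eye"]
    P=c@np.asarray(R).T+e
    P[d==0]=np.nan
    return P
def rect(P,msk):
    q=(P[msk][:,:2]*1000).astype(np.float32)
    (c,s,a)=cv2.minAreaRect(q); return np.round(c,1),np.round(s,1),round(a,1),len(q)
E
python3 - <<'E'
from cell import *
from h import *
t=np.load("top.npz");m=camera_model("top");P=cloud(t["d"],m)
s=np.load("scene.npz");ms=camera_model("scene");Q=cloud(s["d"],ms)
a=cv2.resize(t["p"][170:310,200:345],None,fx=4,fy=4,interpolation=2)
cv2.imwrite("pics/crop.png",a[:,:,::-1])
def box(P,x0,x1,y0,y1,z0,z1):
    with np.errstate(invalid='ignore'): return (P[...,0]>x0)&(P[...,0]<x1)&(P[...,1]>y0)&(P[...,1]<y1)&(P[...,2]>z0)&(P[...,2]<z1)
for n,A in(("top",P),("scene",Q)):
    uv={"top":[(224,272),(297,220),(250,300),(275,235)],"scene":[(410,228),(330,290),(380,270)]}[n]
    for u,v in uv: print(n,u,v,np.round(A[v,u],4))
# top: block
b=P[272,224];r=P[215,297]
for n,A in(("top",P),("scene",Q)):
    for z0,z1 in((.055,.075),(.066,.075)): print(n,"blk",z0,rect(A,box(A,b[0]-.06,b[0]+.06,b[1]-.06,b[1]+.06,z0,z1)) if box(A,b[0]-.06,b[0]+.06,b[1]-.06,b[1]+.06,z0,z1).sum()>5 else 0)
    for z0,z1 in((.109,.13),(.008,.022),(.05,.06)):
        k=box(A,r[0]-.11,r[0]+.11,r[1]-.095,r[1]+.095,z0,z1);print(n,"rack",z0,rect(A,k), np.round(np.nanmedian(A[k][:,2]),4))
E
```

```text
top 224 272 [0.4374 0.267  0.0659]
top 297 220 [0.583  0.0767 0.0572]
top 250 300 [ 0.371   0.2031 -0.0059]
top 275 235 [0.5499 0.1377 0.0128]
scene 410 228 [0.4582 0.2756 0.0613]
scene 330 290 [0.6585 0.0875 0.0496]
scene 380 270 [ 0.5564  0.2087 -0.0014]
top blk 0.055 (array([426. , 269.3]), array([76. , 53.8]), 4.3, 319)
top blk 0.066 (array([443.9, 270.2]), array([38.1, 52.7]), 4.7, 61)
top rack 0.109 (array([628.1,  78.2]), array([159.3,  54.9]), 85.4, 675) 0.1171
top rack 0.008 (array([596.3,  77.6]), array([210.7, 182.3]), 2.6, 1393) 0.0143
top rack 0.05 (array([602.4,  78.7]), array([155.8,  73. ]), 86.1, 277) 0.0549
scene blk 0.055 (array([433.5, 270.2]), array([72.6, 53.7]), 3.2, 281)
scene blk 0.066 (array([450.3, 277.4]), array([20.4, 39.9]), 34.9, 7)
scene rack 0.109 (array([632.3,  77.3]), array([159.7,  55.9]), 85.5, 890) 0.1162
scene rack 0.008 (array([609.1,  78.8]), array([159.9, 148.8]), 85.9, 906) 0.0137
scene rack 0.05 (array([658. ,  75.9]), array([157.5,   5.1]), 85.6, 120) 0.0551
```

View pics/crop.png

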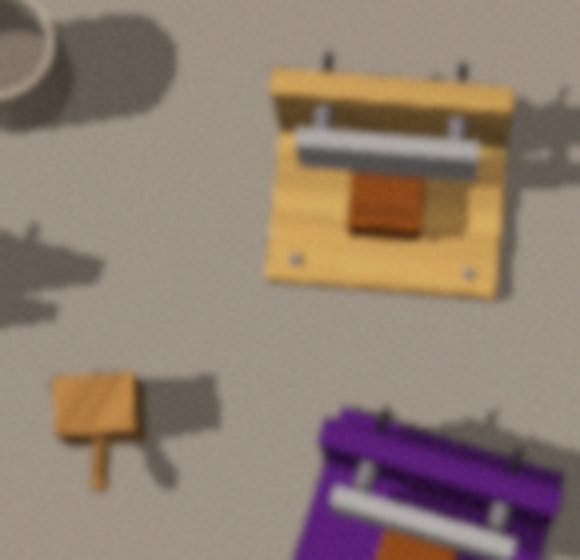

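The crop confirms the plywood rack (plate near (390,150), dark ledge (387,205)) and the block with its peg toward −x at (97,405). Measured yaws are about −4.5° for the rack and +4.5° for the block, and sizes and heights match the description. I'll move above the block.

Call:
jog_arm:
  motion:
    - {"xyz": [35,-40,0],"rot": [0,0,0]}
    - {"xyz": [70,-80,0],"rot": [0,0,0]}
    - {"xyz": [105,-120,0],"rot": [0,0,0]}
    - {"xyz": [140,-160,0],"rot": [0,0,0]}
    - {"xyz": [175,-200,0],"rot": [0,0,0]}
  jaw: 100

```text
time: 0.72
position: [0.3098, -0.2373, 0.2434]
tool_rot: [[0.901, 0.434, -0.0], [0.434, -0.901, 0.0], [0.0, -0.0, -1.0]]
force: [0.9, -0.3, -0.1]
finger_gap: 0.0933
grip_force: 0.0
```

Call:
jog_arm:
  motion:
    - {"xyz": [35,-40,0],"rot": [0,0,0]}
    - {"xyz": [70,-80,0],"rot": [0,0,0]}
    - {"xyz": [105,-120,0],"rot": [0,0,0]}
    - {"xyz": [140,-160,0],"rot": [0,0,0]}
    - {"xyz": [175,-200,0],"rot": [0,0,0]}

```text
time: 1.35
position: [0.3804, 0.0188, 0.2436]
tool_rot: [[0.901, 0.435, 0.0], [0.435, -0.901, -0.0], [0.0, 0.0, -1.0]]
force: [1.2, -0.4, 0.2]
finger_gap: 0.093
grip_force: 0.0
```

Call:
jog_arm:
  motion:
    - {"xyz": [40,-47,0],"rot": [0,0,0.5]}
    - {"xyz": [80,-94,0],"rot": [0,0,1.0]}
    - {"xyz": [120,-142,0],"rot": [0,0,1.6]}
    - {"xyz": [168,-200,0],"rot": [0,0,2.13]}
    - {"xyz": [168,-200,0],"rot": [0,0,2.13]}

```text
time: 1.98
position: [0.4445, 0.2734, 0.2429]
tool_rot: [[0.997, 0.082, -0.001], [0.082, -0.997, 0.0], [-0.001, -0.0, -1.0]]
force: [-0.6, -1.5, 0.1]
finger_gap: 0.0928
grip_force: 0.0
```

```bash
cat >> h.py <<'E'
def wcloud(cell):
    s=cell.observe();p,d=cell.snapshot("wrist");m=cell.camera_model("wrist")
    T=np.eye(4);T[:3,:3]=s["tool_rot"];T[:3,3]=s["position"];T=T@m["T_tool_cam"]
    return s,p,d,cloud(d,m,T[:3,:3],T[:3,3])
E
python3 - <<'E'
import cell
from h import *
s,p,d,P=wcloud(cell)
cv2.imwrite("pics/w1.png",p[:,:,::-1])
print(s["position"],s["tool_rot"],s["force"])
for z0,z1 in((.058,.07),(.061,.067)):
    k=(abs(P[...,0]-.44)<.08)&(abs(P[...,1]-.27)<.06)&(P[...,2]>z0)&(P[...,2]<z1)
    n,lab,st,c=cv2.connectedComponentsWithStats(k.astype(np.uint8));i=1+st[1:,4].argmax()
    print(rect(P,lab==i),st[i],c[i],np.median(P[lab==i][:,2]))
    k2=cv2.morphologyEx((lab==i).astype(np.uint8),cv2.MORPH_OPEN,np.ones((25,25)));print(rect(P,k2>0))
print(np.nanmedian(P[...,2][(abs(P[...,0]-.5)<.03)&(P[...,2]<.03)]))
E
```

```text
[0.44453937 0.27344858 0.24286524] [[ 9.96655497e-01  8.17113642e-02 -1.03590994e-03]
 [ 8.17117934e-02 -9.96655928e-01  3.78909300e-04]
 [-1.00148459e-03 -4.62288096e-04 -9.99999392e-01]] [-0.55908447 -1.45751531  0.12390048]
(array([445.8, 270.4]), array([39.8, 54. ]), 4.8, 2815) [ 294  199   63   46 2815] [325.06891652 221.64369449] 0.06393544231526693
(array([446.3, 275.3]), array([37.7, 30.5]), 4.6, 1431)
(array([445.7, 270.4]), array([39.8, 54. ]), 4.7, 2785) [ 294  200   63   45 2785] [325.06355476 221.88545781] 0.06394139903024454
(array([446. , 275.3]), array([37.1, 30.5]), 4.8, 1395)
0.00011540498765250096
```

View pics/w1.png

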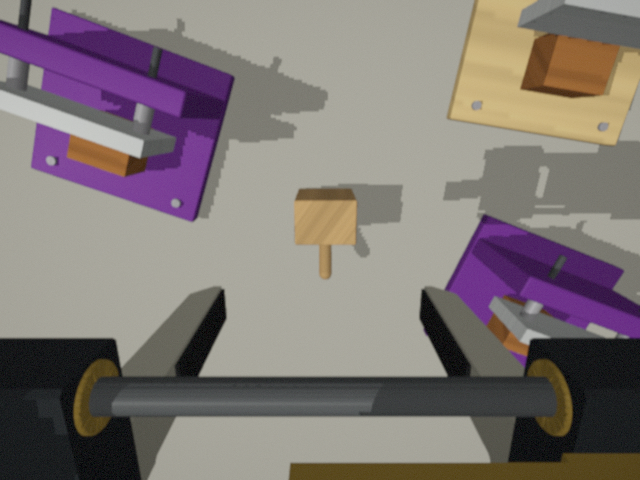

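The wrist view shows the block at (325,220) with its peg down-image at (325,265), and the measured size is 40×54 with its top at 64 mm, as it should be. Next I descend and grip.

Call:
jog_arm:
  motion:
    - {"xyz": [1,3,30],"rot": [0,0,0]}
    - {"xyz": [1,3,70],"rot": [0,0,0]}
    - {"xyz": [1,3,110],"rot": [0,0,0]}
    - {"xyz": [1,3,140],"rot": [0,0,0]}
    - {"xyz": [1,3,150],"rot": [0,0,0]}

```text
time: 2.65
position: [0.4446, 0.2654, 0.092]
tool_rot: [[0.997, 0.077, -0.004], [0.077, -0.997, -0.002], [-0.004, 0.001, -1.0]]
force: [-0.9, 0.5, 0.4]
finger_gap: 0.0929
grip_force: 0.0
```

Call:
jog_arm:
  motion:
    - {"xyz": [0,0,15],"rot": [0,0,0]}
    - {"xyz": [0,0,35],"rot": [0,0,0]}
    - {"xyz": [0,0,50],"rot": [0,0,0]}
    - {"xyz": [0,0,54],"rot": [0,0,0]}
    - {"xyz": [0,0,54],"rot": [0,0,0]}

```text
time: 3.28
position: [0.4462, 0.2674, 0.0398]
tool_rot: [[0.997, 0.078, 0.0], [0.078, -0.997, 0.0], [0.0, 0.0, -1.0]]
force: [-0.1, -0.3, 0.2]
finger_gap: 0.0927
grip_force: 0.0
```

Call:
jog_arm:
  motion:
    - {"xyz": [0,0,0],"rot": [0,0,0]}
    - {"xyz": [0,0,0],"rot": [0,0,0]}
    - {"xyz": [0,0,0],"rot": [0,0,0]}
    - {"xyz": [0,0,0],"rot": [0,0,0]}
    - {"xyz": [0,0,0],"rot": [0,0,0]}
  jaw: 45
  newtons: 40

```text
time: 3.9
position: [0.4462, 0.2676, 0.0399]
tool_rot: [[0.997, 0.078, 0.001], [0.078, -0.997, 0.0], [0.001, -0.0, -1.0]]
force: [-0.7, 1.1, 1.8]
finger_gap: 0.0536
grip_force: 40.0
```

Call:
jog_arm:
  motion:
    - {"xyz": [0,0,-20],"rot": [0,0,0]}
    - {"xyz": [0,0,-70],"rot": [0,0,0]}
    - {"xyz": [0,0,-130],"rot": [0,0,0]}
    - {"xyz": [0,0,-190],"rot": [0,0,0]}
    - {"xyz": [0,0,-240],"rot": [0,0,0]}

```text
time: 4.53
position: [0.4458, 0.2672, 0.2819]
tool_rot: [[0.997, 0.078, 0.001], [0.078, -0.997, 0.0], [0.001, -0.0, -1.0]]
force: [1.3, -0.2, -2.2]
finger_gap: 0.054
grip_force: 40.0
```

Call:
jog_arm:
  motion:
    - {"xyz": [1,40,0],"rot": [0,0,0.2]}
    - {"xyz": [2,90,0],"rot": [0,0,0.45]}
    - {"xyz": [4,140,0],"rot": [0,0,0.7]}
    - {"xyz": [5,170,0],"rot": [0,0,0.91]}
    - {"xyz": [5,179,0],"rot": [0,0,0.91]}

```text
time: 5.15
position: [0.4648, 0.0876, 0.2793]
tool_rot: [[0.997, -0.083, -0.001], [-0.083, -0.997, -0.0], [-0.001, 0.0, -1.0]]
force: [-0.7, -0.1, -1.7]
finger_gap: 0.0541
grip_force: 40.0
```

Call:
jog_arm:
  motion:
    - {"xyz": [0,0,0],"rot": [0,0,0]}
    - {"xyz": [0,0,0],"rot": [0,0,0]}
    - {"xyz": [0,0,0],"rot": [0,0,0]}
    - {"xyz": [0,0,0],"rot": [0,0,0]}
    - {"xyz": [0,0,0],"rot": [0,0,0]}

```text
time: 5.78
position: [0.4649, 0.0896, 0.2797]
tool_rot: [[0.997, -0.08, 0.0], [-0.08, -0.997, 0.0], [0.0, -0.0, -1.0]]
force: [-0.0, 0.4, -0.4]
finger_gap: 0.0536
grip_force: 40.0
```

Run:
```python
import cell
from h import *
s,p,d,P=wcloud(cell)
np.savez("w2",p=p,d=d,P=P)
cv2.imwrite("pics/w2.png",p[:,:,::-1])
print(s["position"],s["tool_rot"],s["force"],s["time"],s["finger_gap"])
X,Y,Z=P[...,0],P[...,1],P[...,2]
r=np.array([.606,.079])
near=(abs(X-r[0]-.0)<.12)&(abs(Y-r[1])<.1)
for nm,z0,z1 in(("top118",.112,.124),("base",.011,.019),("ledge",.051,.059)):
    k=near&(Z>z0)&(Z<z1)
    n,lab,st,c=cv2.connectedComponentsWithStats(k.astype(np.uint8))
    for i in 1+np.argsort(-st[1:,4])[:3]:
        print(nm,rect(P,lab==i),st[i],np.median(Z[lab==i]))
```

```text
[0.46488113 0.08964155 0.27966946] [[ 9.96797770e-01 -7.99637790e-02  1.60063791e-05]
 [-7.99637793e-02 -9.96797770e-01  1.85035936e-05]
 [ 1.44755057e-05 -1.97242714e-05 -1.00000000e+00]] [-0.00276657  0.39135064 -0.43893139] 5.775 0.053640888009271206
top118 (array([610.6,  77.9]), array([120.3,  12.7]), 85.8, 3458) [ 237   21  170   22 3458] 0.11778614064005599
base (array([578.6,  80.2]), array([160.2,  88.1]), 85.9, 10668) [  239    41   166    97 10668] 0.014869883707158277
ledge (array([586.7,  78.3]), array([52.7, 36.4]), 85.5, 2544) [ 294   54   61   46 2544] 0.054808653298168974
ledge (array([638.4,  75.9]), array([86. ,  1.5]), 85.9, 279) [271   9 102   4 279] 0.0552639558216807
ledge (array([633.7,   8.4]), array([22.5,  0.9]), 86.3, 76) [389   8  28   4  76] 0.054995718029881874
```

View pics/w2.png

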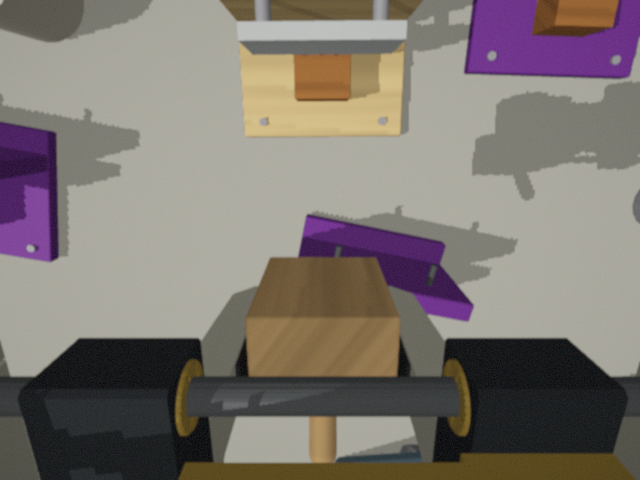

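The wrist view shows the plywood rack upright with the plate at (320,35) and the ledge at (322,77). The block is held square with its back toward the plate and its peg at (322,435). Now I'll compute the block's pose in the hand and the required shift.

Run:
```python
import cell
from h import *
P=np.load("w2.npz")["P"];s=cell.observe();R=np.array(s["tool_rot"]);t=np.array(s["position"])
L=(P-t)@R*1000   # tool coords mm
x,y,z=L[...,0],L[...,1],L[...,2]
k=(abs(y)<40)&(x>-60)&(x<40)&(z>-40)&(z<60)
kt=k&(z<-18)&(z>-30)
print("top",np.sum(kt),np.median(z[kt]) if kt.any() else 0)
q=L[kt][:,:2].astype(np.float32);print(cv2.minAreaRect(q),q.min(0),q.max(0))
kb=k&(z>-15)&(z<35)&(x>10)&(abs(y)<24)
A=np.c_[y[kb],z[kb],np.ones(kb.sum())];c=np.linalg.lstsq(A,x[kb],rcond=None)[0]
print("back",kb.sum(),c,np.percentile(z[kb],[1,99]))
print("top plane",np.linalg.lstsq(np.c_[q,np.ones(len(q))],z[kt],rcond=None)[0])
a=np.radians(-4.2);u=np.array([np.cos(a),np.sin(a),0]);print("u",u)
seat=np.array([.6044,.0782,.055]);v=np.array([-u[1],u[0],0])
print("seat in tool mm",(seat-t)@R*1000, "tool yaw",np.degrees(np.arctan2(R[1,0],R[0,0])))
for dx in(-40,-8,-0): print(dx,seat+u*(-.02+dx/1000))
```

```text
top 11769 -23.959448414784774
((8.205432891845703, 0.0035247802734375), (79.99004364013672, 25.254070281982422), 89.91293334960938) [ -4.450689 -39.995026] [20.827135 39.995533]
back 5334 [ 8.41955874e-04 -2.50297130e-03  1.98522443e+01] [-14.65679914  34.2929877 ]
top plane [ 7.35561668e-02 -8.32061374e-04 -2.45121870e+01]
u [ 0.99731448 -0.0732382   0.        ]
seat in tool mm [1.39965575e+02 9.36454736e-02 2.24641766e+02] tool yaw -4.600460431172562
-40 [0.54456113 0.08259429 0.055     ]
-8 [0.57647519 0.08025067 0.055     ]
0 [0.58445371 0.07966476 0.055     ]
```

Call:
jog_arm:
  motion:
    - {"xyz": [40,0,0],"rot": [0,0,-0.04]}
    - {"xyz": [85,0,15],"rot": [0,0,-0.04]}
    - {"xyz": [112,0,50],"rot": [0,0,-0.04]}
    - {"xyz": [112,0,95],"rot": [0,0,-0.04]}
    - {"xyz": [112,0,110],"rot": [0,0,-0.04]}

```text
time: 6.45
position: [0.5748, 0.0803, 0.1664]
tool_rot: [[0.997, -0.074, -0.006], [-0.074, -0.997, 0.0], [-0.006, 0.0, -1.0]]
force: [-0.7, -0.1, -1.1]
finger_gap: 0.0536
grip_force: 40.0
```

Call:
jog_arm:
  motion:
    - {"xyz": [0,0,15],"rot": [0,0,0]}
    - {"xyz": [0,0,35],"rot": [0,0,0]}
    - {"xyz": [0,0,50],"rot": [0,0,0]}
    - {"xyz": [0,0,60],"rot": [0,0,0]}
    - {"xyz": [0,0,60],"rot": [0,0,0]}

```text
time: 7.08
position: [0.5763, 0.0803, 0.1094]
tool_rot: [[0.997, -0.074, -0.001], [-0.074, -0.997, 0.0], [-0.001, 0.0, -1.0]]
force: [0.2, -0.7, -1.8]
finger_gap: 0.0534
grip_force: 40.0
```

Call:
jog_arm:
  motion:
    - {"xyz": [0,0,0],"rot": [0,0,0]}
    - {"xyz": [0,0,0],"rot": [0,0,0]}
    - {"xyz": [0,0,0],"rot": [0,0,0]}
    - {"xyz": [0,0,0],"rot": [0,0,0]}
    - {"xyz": [0,0,0],"rot": [0,0,0]}

```text
time: 7.7
position: [0.5766, 0.0803, 0.1097]
tool_rot: [[0.997, -0.074, 0.0], [-0.074, -0.997, 0.0], [0.0, -0.0, -1.0]]
force: [-0.7, 0.1, -1.3]
finger_gap: 0.0539
grip_force: 40.0
```

```bash
cat > st.py <<'E'
import cell,numpy as np
s=cell.observe();t=np.array(s["position"]);R=np.array(s["tool_rot"]);a=np.radians(-4.2);c,n=np.cos(a),np.sin(a)
U=np.array([[c,n,0],[-n,c,0],[0,0,1]]);print("TCP in seat mm",np.round(U@(t-[.6044,.0782,.055])*1000,2),"yaw",round(np.degrees(np.arctan2(R[1,0],R[0,0])),2),"force seat",np.round(U@s["force"],2),"tilt",np.round(R[2],4),"t",s["time"],s["finger_gap"])
E
python3 st.py
python3 - <<'E'
import cell
from h import *
s,p,d,P=wcloud(cell);cv2.imwrite("pics/w3.png",p[:,:,::-1])
E
```

```text
TCP in seat mm [-2.791e+01  1.000e-02  5.469e+01] yaw -4.23 force seat [-0.7   0.01 -1.26] tilt [ 0. -0. -1.] t 7.7 0.05393549202641165
```

View pics/w3.png

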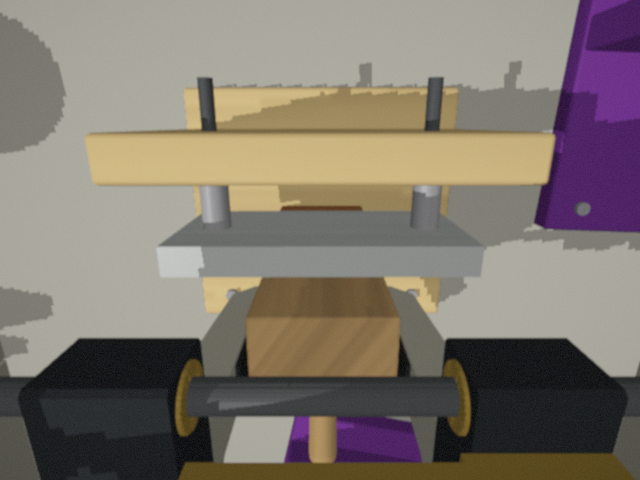

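The wrist view shows the block (248–398, row 315) ahead of and centred on the plate (160–481, row 275), with a clear gap. I'll lower it onto the ledge.

Call:
jog_arm:
  motion:
    - {"xyz": [0,-0.5,4],"rot": [0,0,0]}
    - {"xyz": [0,-0.5,8],"rot": [0,0,0]}
    - {"xyz": [0,-0.5,12],"rot": [0,0,0]}
    - {"xyz": [0,-0.5,13.5],"rot": [0,0,0]}
    - {"xyz": [0,-0.5,13.5],"rot": [0,0,0]}

```text
time: 8.38
position: [0.5765, 0.0807, 0.096]
tool_rot: [[0.997, -0.074, -0.0], [-0.074, -0.997, -0.0], [-0.0, 0.0, -1.0]]
force: [0.6, 0.1, -2.0]
finger_gap: 0.0538
grip_force: 40.0
```

Call:
jog_arm:
  motion:
    - {"xyz": [0,0,0.2],"rot": [0,0,0]}
    - {"xyz": [0,0,0.4],"rot": [0,0,0]}
    - {"xyz": [0,0,0.6],"rot": [0,0,0]}
    - {"xyz": [0,0,0.8],"rot": [0,0,0]}
    - {"xyz": [0,0,0.8],"rot": [0,0,0]}

```text
time: 9.0
position: [0.5766, 0.0807, 0.0954]
tool_rot: [[0.997, -0.074, -0.0], [-0.074, -0.997, -0.0], [-0.0, 0.0, -1.0]]
force: [-0.3, -0.5, -1.3]
finger_gap: 0.0537
grip_force: 40.0
```

```bash
python3 st.py
```

```text
TCP in seat mm [-27.92   0.48  40.35] yaw -4.23 force seat [-0.22 -0.53 -1.34] tilt [-0.  0. -1.] t 9.0 0.05372141849961033
```

Call:
jog_arm:
  motion:
    - {"xyz": [0,0,0.1],"rot": [0,0,0]}
    - {"xyz": [0,0,0.2],"rot": [0,0,0]}
    - {"xyz": [0,0,0.3],"rot": [0,0,0]}
    - {"xyz": [0,0,0.4],"rot": [0,0,0]}
    - {"xyz": [0,0,0.4],"rot": [0,0,0]}

```text
time: 9.62
position: [0.5766, 0.0807, 0.095]
tool_rot: [[0.997, -0.074, -0.0], [-0.074, -0.997, 0.0], [-0.0, -0.0, -1.0]]
force: [-0.2, -0.2, -2.0]
finger_gap: 0.0534
grip_force: 40.0
```

Call:
jog_arm:
  motion:
    - {"xyz": [0,0,0.1],"rot": [0,0,0]}
    - {"xyz": [0,0,0.2],"rot": [0,0,0]}
    - {"xyz": [0,0,0.3],"rot": [0,0,0]}
    - {"xyz": [0,0,0.3],"rot": [0,0,0]}
    - {"xyz": [0,0,0.3],"rot": [0,0,0]}

```text
time: 10.25
position: [0.5766, 0.0807, 0.0949]
tool_rot: [[0.997, -0.074, 0.0], [-0.074, -0.997, 0.0], [0.0, -0.0, -1.0]]
force: [-1.8, 0.0, 3.2]
finger_gap: 0.054
grip_force: 40.0
```

Ledge contact is felt (about 4.5 N on the ledge). Now I push slowly toward the plate.

Call:
jog_arm:
  motion:
    - {"xyz": [1.5,0,0],"rot": [0,0,0]}
    - {"xyz": [3,0,0],"rot": [0,0,0]}
    - {"xyz": [4.5,0,0],"rot": [0,0,0]}
    - {"xyz": [6,0,0],"rot": [0,0,0]}
    - {"xyz": [6,0,0],"rot": [0,0,0]}

```text
time: 10.88
position: [0.5825, 0.0804, 0.0949]
tool_rot: [[0.997, -0.074, -0.0], [-0.074, -0.997, 0.0], [-0.0, -0.0, -1.0]]
force: [-2.0, -0.3, 5.1]
finger_gap: 0.0538
grip_force: 40.0
```

Call:
jog_arm:
  motion:
    - {"xyz": [1,0,0],"rot": [0,0,0]}
    - {"xyz": [2,0,0],"rot": [0,0,0]}
    - {"xyz": [3,0,0],"rot": [0,0,0]}
    - {"xyz": [4,0,0],"rot": [0,0,0]}
    - {"xyz": [5,0,0],"rot": [0,0,0]}

```text
time: 11.5
position: [0.5862, 0.0801, 0.0949]
tool_rot: [[0.997, -0.073, -0.003], [-0.073, -0.997, 0.0], [-0.003, 0.0, -1.0]]
force: [-8.0, 0.4, 9.4]
finger_gap: 0.0535
grip_force: 40.0
```

Call:
jog_arm:
  motion:
    - {"xyz": [1,0,0],"rot": [0,0,0]}
    - {"xyz": [2,0,0],"rot": [0,0,0]}
    - {"xyz": [3,0,0],"rot": [0,0,0]}
    - {"xyz": [4,0,0],"rot": [0,0,0]}
    - {"xyz": [4,0,0],"rot": [0,0,0]}

```text
time: 12.12
position: [0.5893, 0.0799, 0.0949]
tool_rot: [[0.997, -0.073, -0.005], [-0.073, -0.997, 0.0], [-0.005, 0.0, -1.0]]
force: [-10.8, -0.1, 10.8]
finger_gap: 0.0538
grip_force: 40.0
```

```bash
python3 st.py
```

```text
TCP in seat mm [-15.22   0.56  39.94] yaw -4.2 force seat [-10.72  -0.91  10.79] tilt [-4.7e-03  2.0e-04 -1.0e+00] t 12.125 0.05381172022445056
```

Call:
jog_arm:
  motion:
    - {"xyz": [0,0,-0.2],"rot": [0,0.02,0]}
    - {"xyz": [0,0,-0.4],"rot": [0,0.04,0]}
    - {"xyz": [1,0,-0.4],"rot": [0,0.04,0]}
    - {"xyz": [2,0,-0.4],"rot": [0,0.04,0]}
    - {"xyz": [3,0,-0.4],"rot": [0,0.04,0]}

```text
time: 12.75
position: [0.591, 0.0798, 0.0949]
tool_rot: [[0.997, -0.073, -0.001], [-0.073, -0.997, -0.0], [-0.0, 0.0, -1.0]]
force: [-14.1, 0.2, 11.6]
finger_gap: 0.0537
grip_force: 40.0
```

Call:
jog_arm:
  motion:
    - {"xyz": [0.5,0,0],"rot": [0,0,0]}
    - {"xyz": [1,0,0],"rot": [0,0,0]}
    - {"xyz": [1.5,0,0],"rot": [0,0,0]}
    - {"xyz": [1.5,0,0],"rot": [0,0,0]}
    - {"xyz": [1.5,0,0],"rot": [0,0,0]}

```text
time: 13.38
position: [0.5922, 0.0797, 0.0949]
tool_rot: [[0.997, -0.073, -0.001], [-0.073, -0.997, -0.0], [-0.001, 0.0, -1.0]]
force: [-14.2, 0.5, 12.0]
finger_gap: 0.0537
grip_force: 40.0
```

```bash
python3 st.py
```

```text
TCP in seat mm [-12.23   0.56  39.9 ] yaw -4.19 force seat [-14.25  -0.52  11.97] tilt [-9.e-04  3.e-04 -1.e+00] t 13.375 0.053650314695814307
```

Call:
jog_arm:
  motion:
    - {"xyz": [0,0,-0.2],"rot": [0,0,0]}
    - {"xyz": [0,0,-0.4],"rot": [0,0,0]}
    - {"xyz": [0.3,0,-0.5],"rot": [0,0,0]}
    - {"xyz": [0.6,0,-0.5],"rot": [0,0,0]}
    - {"xyz": [0.6,0,-0.5],"rot": [0,0,0]}

```text
time: 14.0
position: [0.5927, 0.0797, 0.0949]
tool_rot: [[0.997, -0.073, -0.001], [-0.073, -0.997, -0.0], [-0.001, 0.0, -1.0]]
force: [-13.1, -0.2, 9.0]
finger_gap: 0.0538
grip_force: 40.0
```

```bash
python3 st.py
python3 - <<'E'
import cell
from h import *
s,p,d,P=wcloud(cell);cv2.imwrite("pics/w4.png",p[:,:,::-1])
t,td=cell.snapshot("scene");cv2.imwrite("pics/s4.png",cv2.resize(t[210:340,250:420],None,fx=4,fy=4,interpolation=2)[:,:,::-1])
X,Y,Z=P[...,0],P[...,1],P[...,2]
near=(abs(X-.615)<.05)&(abs(Y-.078)<.07)
k=near&(Z>.112)&(Z<.124)&(X>.606)
n,lab,st,c=cv2.connectedComponentsWithStats(k.astype(np.uint8))
for i in 1+np.argsort(-st[1:,4])[:2]: print(rect(P,lab==i),st[i])
E
```

```text
TCP in seat mm [-11.76   0.59  39.91] yaw -4.2 force seat [-13.09  -1.16   9.03] tilt [-1.3e-03  3.0e-04 -1.0e+00] t 14.0 0.053798082149989414
(array([648.3,  78. ]), array([141.4,  18.1]), 85.8, 24837) [   85   185   452    57 24837]
(array([614.9,  77.6]), array([120.8,  21. ]), 86.1, 16547) [  143   277   358    64 16547]
```

View pics/w4.png

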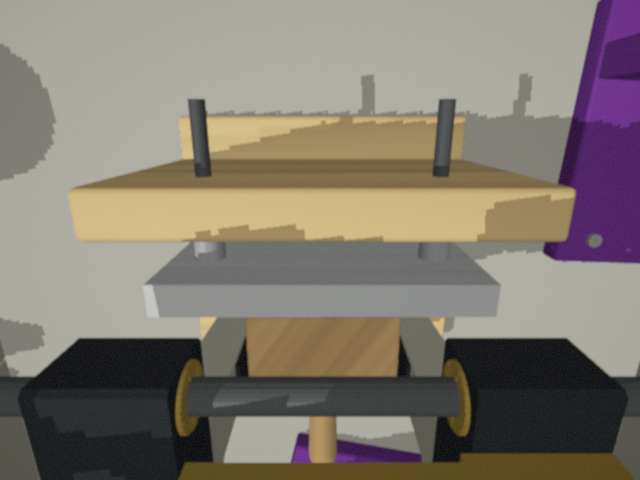

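View pics/s4.png

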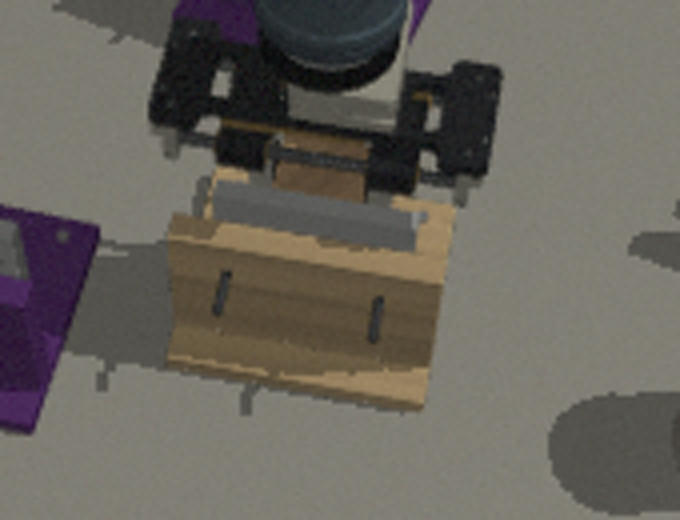

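The wrist view shows the block top (247–399) flush against the plate's front edge (row 316), centred on the plate (148–498). The scene view agrees. The plate is pushed back about 8.3 mm. One final trim and a settling hold.

Call:
jog_arm:
  motion:
    - {"xyz": [0.2,0,-0.1],"rot": [0,0.005,0]}
    - {"xyz": [0.4,0,-0.2],"rot": [0,0.01,0]}
    - {"xyz": [0.6,0,-0.2],"rot": [0,0.01,0]}
    - {"xyz": [0.6,0,-0.2],"rot": [0,0.01,0]}
    - {"xyz": [0.6,0,-0.2],"rot": [0,0.01,0]}

```text
time: 14.72
position: [0.5929, 0.0796, 0.0949]
tool_rot: [[0.997, -0.073, -0.001], [-0.073, -0.997, -0.0], [-0.001, 0.0, -1.0]]
force: [-13.4, 0.2, 8.5]
finger_gap: 0.0535
grip_force: 40.0
```

Call:
jog_arm:
  motion:
    - {"xyz": [0,0,0],"rot": [0,0,0]}
    - {"xyz": [0,0,0],"rot": [0,0,0]}
    - {"xyz": [0,0,0],"rot": [0,0,0]}
    - {"xyz": [0,0,0],"rot": [0,0,0]}
    - {"xyz": [0,0,0],"rot": [0,0,0]}

```text
time: 15.35
position: [0.5929, 0.0796, 0.0949]
tool_rot: [[0.997, -0.073, -0.001], [-0.073, -0.997, -0.0], [-0.001, 0.0, -1.0]]
force: [-13.4, 0.2, 8.7]
finger_gap: 0.0537
grip_force: 40.0
```

```bash
python3 st.py
```

```text
TCP in seat mm [-11.56   0.58  39.91] yaw -4.19 force seat [-13.43  -0.79   8.68] tilt [-5.e-04  4.e-04 -1.e+00] t 15.35 0.05368671635719205
```

```bash
python3 -c "
from cell import *
print(sign_off())"
```

```text
the job is handed in; nothing more can be done
None
```

The job is handed in at about 15.4 s: the block stands upright and centred on the plywood rack's ledge, peg outward, still gripped and pushing the plate back about 8.4 mm, roughly 9.4 N on the plate by the given spring figures (13.4 N at the wrist, including friction on the ledge).

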